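Tip the bauble out of the covered scoop

ROBOT

A 6-joint arm with a two-finger parallel gripper is mounted at the origin on the work surface. World frame = base frame: x ahead of the robot, y to its left, z up, the work surface at z = 0. Lengths are in m, angles in rad, forces in N, time in s.
With the tool pointing down it reaches from about 0.25 to 0.725 m from the base axis. Payload 4 kg.
Tool frame: the origin (TCP) lies midway between the tips of the shut fingers; the grasp point (between the pads) lies 19 mm behind it (bot.grip_point_offset is the distance from the TCP to the grasp point, in m); z points along the fingers, y is the line along which they close (so a half turn about z gives the same grasp; the last joint's range is limited). The gripper opens to 85 mm and grips with 20 to 120 N. Pads are 22 mm wide; open, the fingers measure 114 mm over their backs; the gripper's body (76 mm by 85 mm) begins 54 mm behind the grasp point. The pads swing forward as they close: fully open they stand 13 mm farther back than shut.
Start: joints at [0, 0.241, 0.005, 1.335, 0, 1.571], TCP at [0.5, -0, 0.231] pointing down, gripper open.
Joint ranges: [-2.72, 2.72], [-1.05, 1.87], [-1.09, 1.28], [-1.99, 2.15], [-1.42, 1.44], [-3.14, 3.14]. Speed limits (rad/s): [2.79, 2.79, 3.14, 3.14, 3.14, 3.14].

INTERFACE

Orientations are given as a unit quaternion [x, y, z, w].
In Python, from workcell import bot gives the robot as it stands.
- The arm moves only by the tool step_arm, never from a script. Its argument "targets" is text: rows parted by semicolons, each of 7 numbers parted by spaces: the opening, from -1 (shut) to 1 (fully open), so that 0 is half open, then the shift along the world's x, y, z normalised to -1 to 1, where 1 is 0.5 m, then the turn, a rotation vector about the world's x, y, z normalised to -1 to 1, where 1 is pi/4 rad. In form: gripper x y z wx wy wz; .... A call has 1 to 10 rows; each row is the pose to reach, as a shift and turn from the pose commanded when the call began; what a row does not reach only later rows make up. A row lasts 1/12 s, in which the tool goes at most 41.7 mm and 7.16 degrees, less where a joint would pass 70% of its speed; a pose out of reach is approached as far as the arm can. A call with a number of a shift or a turn outside -1 to 1 is refused whole. A call with a gripper value outside its range is refused whole. The fingers move at their own pace and stop on an object; the grip force is fixed at half the most. Time passes only in rows, so rows that repeat a pose let the fingers close. It gives the time, the measured TCP pose, the force, the opening and the grip force at its end, in the units of the state.
- bot.get_obs(): the state, without advancing time (a new reading comes with each control period).
- bot.camera(name): name is "scene" or "side" or "wrist"; returns the picture (384x512x3 uint8, red, green, blue); there is no depth.
- bot.camera_info(name): a dict with "vertical_fov" (degrees; the focal length in pixels is half the picture's height over the tangent of half this angle, whatever the lens; pixels are square), "cx", "cy" (the principal point, pixels), "D" ([k1, k2, p1, p2, k3] as OpenCV has them; the pictures are not rectified), "pose" (4x4, takes a point from camera to world coordinates). Camera axes: x right, y up, looking along -z (the intrinsics and any distortion apply to the point x, -y, -z); pixel columns grow to the right and rows downward; lengths in m; the calibration is good to about 2 mm. A picture is of the moment at which its call begins: read the wrist's pose just before it. camera_info takes no time and is no camera call; for the wrist camera it gives the pose at the moment of the call.
- bot.job_done(): hands the job in; it is judged then, once.
The state is a dict: "clock": time; "joint_pos": joint angles; "joint_vel": joint speeds; "tau": joint torques, N m; "eef_pos": TCP position; "tool_rot": TCP orientation; "ft_force": force on the tool from outside, world axes, zero at the start; "ft_torque": the same for the moment, N m; "grip_width": finger opening in m; "grasp_force": force on a finger pad.
Only numpy, scipy, OpenCV 4.12 (cv2) and the standard library are available. Lean on these libraries where they do the work, as an engineer would, in place of code of your own. Each camera call takes 0.05 s, during which the arm holds its last target. There are 200 camera calls.

TASK

The covered scoop holds one small white bauble. Pick the scoop up with your fingers pinching its lid shut, carry it to the round grey basin and stand it on the bench close beside it; then slide the lid back, tip the bauble out of the scoop into the basin, and stand the scoop upright on the bench again close beside the basin, with its lid still in its runners. The lid must stay shut until the scoop is beside the basin.

Things in the scene. Friction and masses are not known exactly. Their poses are not given: they have to be found in the camera images.
- scoop_mid (a point): Middle of the loose metal scoop, a box 120 (x) by 60 (y) by 48 mm high, 240 g, 24 mm above its underside. Pouring lip at -x (18 mm high, floor ramps up 23 deg), facing roughly the robot at the start; wall at +x. It stands on x = -22 to 60 mm. Upright grip plate on the +y side: y 26 to 30, x -56 to 56, top 80 mm above the underside. The lid (43 mm high) slides along x under 48 mm high runners.
- lid_tab (a point): Middle of the upright tab on the loose dark lid, 65 mm above the scoop's underside; tab 38 (x) by 8.5 (y) mm, top at 80, face to face with the grip plate: pinching both (13 mm, middle at scoop y 23.5) locks the lid. A cross wall 18 mm to +x of it, as tall, out to y = -7, lets the inner finger push the lid to +x. Scoop x of this point: -34 shut (stop), about 16 open (no stop). Axes as the scoop's.
- bauble_center (a point): Centre of the small white bauble, a plain ball of 28 mm diameter, 20 g, loose inside the scoop under the lid (the lid weighs 60 g). With the lid slid back 35 to 60 mm and the scoop tipped 35 to 50 degrees, lip down, it rolls out over the lip. A lid that is not held may slide shut again as the scoop is tipped.
- basin_floor (a point): Centre of the inner floor (5 mm above the bench) of the round grey basin that takes the bauble: fixed, open-topped, 52 mm high, 180 mm across its rim outside and 148 mm at the bottom, wall 4 mm. The bench is at z = 0.
There are look-alikes about, which are no part of the job. Leave any pink or purple look-alike of the part that bears scoop_mid alone.

How it is judged:
By the outcome, as a careful person would: the job done as asked, in the order asked, and still so for the second after the job is handed in, with the robot touching nothing.
It also fails if it takes over 67 s, if anything falls off the work surface, if the arm or the gripper's body presses on something with over 40 N, if the wrist force passes 120 N, or if a joint passes its speed limit or range.

## Working session

There is one attempt and no reset: what is moved stays moved. The work goes in short steps, Python scripts to look and compute and a tool call to move; the robot and the scene stay as the last step left them, time stands still between calls to the robot, and variables do not carry over. Pictures are saved under pics/ and viewed, at most 10 in all, crops included, and the job is handed in when it is done.

Besides the shell and the picture viewer there is one more tool, called after ">>>" in YAML: its name, and indented under it one key for each argument. step_arm: Moves the arm, as the interface text tells. Scaled input: -1 to 1 covers 0.5 m each way for a shift and pi/4 rad each way for a turn. Its arguments: {"type":"object","properties":{"targets":{"type":"string"}},"required":["targets"]}

```bash
mkdir -p pics; ls
python3 - <<'E'
from workcell import bot
import cv2,numpy as np
for n in("scene","side"):
    im=bot.camera(n);cv2.imwrite(f"pics/{n}0.png",im[:,:,::-1])
    i=bot.camera_info(n);print(n,i["vertical_fov"],i["cx"],i["cy"],i["D"],np.round(i["pose"],3).tolist())
a=[cv2.imread(f"pics/{n}0.png") for n in("scene","side")]
o=bot.get_obs();print(o["clock"],o["eef_pos"],o["tool_rot"],o["grip_width"],bot.grip_point_offset)
E
```

```text
pics
scene 55.76731018878261 251.48833363093328 190.06676732360467 [-0.10620265  0.          0.          0.          0.        ] [[0.257, -0.78, 0.57, 1.105], [0.966, 0.214, -0.142, -0.184], [-0.011, 0.587, 0.809, 0.886], [0.0, 0.0, 0.0, 1.0]]
side 55.166081439429966 257.0707297426463 192.86877883419618 [0.03520751 0.         0.         0.         0.        ] [[0.971, 0.14, -0.194, 0.309], [-0.238, 0.624, -0.744, -0.706], [0.017, 0.769, 0.64, 0.651], [0.0, 0.0, 0.0, 1.0]]
0.1 [ 4.99426926e-01 -1.19562450e-05  2.30490201e-01] [ 7.07117671e-01  7.07095242e-01 -6.76103539e-04 -6.78806981e-04] 0.08517160000007815 0.0187
```

View pics/scene0.png

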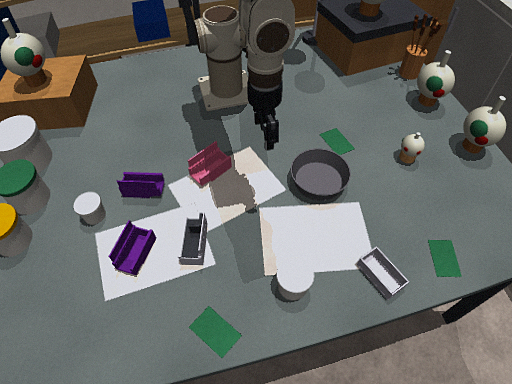

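View pics/side0.png

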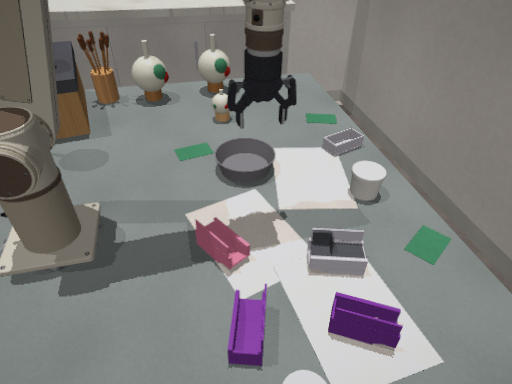

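Candidates for the scoop are: the grey scoop with the dark lid at scene (194,238) / side (337,250), purple ones at (141,185) and (132,248), a pink one at (210,163), and an open grey tray at (383,272). I choose the grey one with the lid. The basin is at scene (319,175) / side (245,162).

Run:
```python
import cv2,numpy as np
a=cv2.imread("pics/scene0.png")[200:280,160:230];b=cv2.imread("pics/side0.png")[220:285,295:380]
r=lambda x:cv2.resize(x,(390,540) if 0 else (int(x.shape[1]*480/x.shape[0]*.6),288),interpolation=cv2.INTER_CUBIC)
a=cv2.resize(a,(420,480),interpolation=cv2.INTER_CUBIC);b=cv2.resize(b,(374,286),interpolation=cv2.INTER_CUBIC)
c=np.zeros((480,800,3),np.uint8);c[:,:420]=a;c[:286,422:796]=b
cv2.imwrite("pics/crop1.png",c)
```

```text
(no output)
```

View pics/crop1.png

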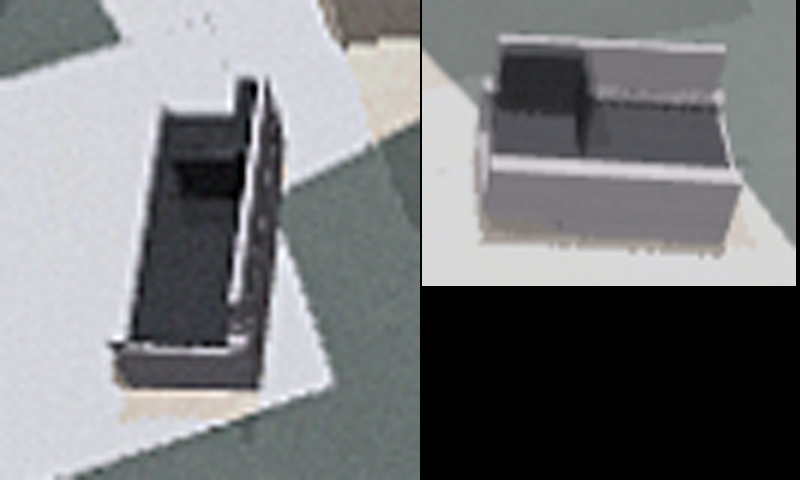

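The crop shows the grey scoop with the dark lid shut. The tab sits at the lip end towards the robot, and the plate is on the +y side. Its top edge runs from side pixel (312.7,228.6) to (363.6,230.5), and from scene (204,213.3) to (199,250).

```bash
cat > h.py <<'E'
import cv2,numpy as np
def cast(info,px,z):
    f=192/np.tan(np.radians(info["vertical_fov"]/2))
    K=np.array([[f,0,info["cx"]],[0,f,info["cy"]],[0,0,1.]])
    u=cv2.undistortPoints(np.array(px,float).reshape(-1,1,2),K,np.array(info["D"]))[:,0]
    P=np.array(info["pose"]);d=np.c_[u[:,0],-u[:,1],-np.ones(len(u))]@P[:3,:3].T;o=P[:3,3]
    return o+d*((z-o[2])/d[:,2])[:,None]
E
python3 - <<'E'
from h import *
from workcell import bot
s,d=bot.camera_info("scene"),bot.camera_info("side")
print("plate side",cast(d,[(312.7,228.6),(363.6,230.5)],.08).round(4).tolist())
print("plate scene",cast(s,[(204.2,213.3),(199.2,250)],.08).round(4).tolist())
# box -y wall outer top (z .048) and +x wall top
cr=lambda x,y:((x-422)/4.4+295,y/4.4+220)
p=cast(d,[cr(488,160),cr(740,178)],.048);print("y- runner side",p.round(4).tolist())
print("y- runner scene",cast(s,[(160+162/6,200+108/6),(160+115/6,200+345/6)],.048).round(4).tolist())
# basin: dark mask
for n,i,c in(("scene",s,(319,175)),("side",d,(245,162))):
    im=cv2.imread(f"pics/{n}0.png");g=im.max(2);m=(g<105).astype(np.uint8)
    hsv=cv2.cvtColor(im,cv2.COLOR_BGR2HSV)
    m=((g<100)&(hsv[:,:,1]<45)).astype(np.uint8);
    m=cv2.morphologyEx(m,cv2.MORPH_OPEN,np.ones((3,3)))
    nn,l,st,ce=cv2.connectedComponentsWithStats(m)
    k=l[c[1],c[0]];print(n,k,st[k],ce[k],im[c[1],c[0]])
    x,y,w,h,_=st[k]
    q=cast(i,[(x,c[1]-3),(x+w,c[1]-3)],.052);print(q.round(3).tolist(),"mean",q.mean(0).round(3),np.linalg.norm(q[0]-q[1]))
E
```

```text
plate side [[0.5717, -0.1866, 0.08], [0.6777, -0.2164, 0.08]]
plate scene [[0.5772, -0.182, 0.08], [0.6795, -0.2139, 0.08]]
y- runner side [[0.5516, -0.2343, 0.048], [0.6657, -0.2715, 0.048]]
y- runner scene [[0.5588, -0.2302, 0.048], [0.6704, -0.2684, 0.048]]
scene 0 [     0      0    512    384 170883] [248.65848563 202.12684702] [109 106 106]
[[0.238, -0.788, 0.052], [0.665, 0.764, 0.052]] mean [ 0.452 -0.012  0.052] 1.6098170114605808
side 0 [     0      0    512    384 181996] [263.45218576 192.10391987] [137 131 134]
[[-0.166, 0.287, 0.052], [1.242, -0.021, 0.052]] mean [0.538 0.133 0.052] 1.4409083029536804
```

Run:
```python
from h import *
from workcell import bot
s,d=bot.camera_info("scene"),bot.camera_info("side")
for i,P in((s,[(289.5,172),(349.5,172)]),(d,[(216,157),(275,157)])):
    q=cast(i,P,.052);print(q.round(3).tolist(),q.mean(0).round(3),np.linalg.norm(q[0]-q[1]).round(3))
# rim top and bottom extremes
print(cast(s,[(320,151)],.052),cast(s,[(320,201)],.0),cast(d,[(246,142)],.052))
```

```text
[[0.483, 0.087, 0.052], [0.53, 0.259, 0.052]] [0.507 0.173 0.052] 0.178
[[0.414, 0.173, 0.052], [0.58, 0.137, 0.052]] [0.497 0.155 0.052] 0.17
[[0.42910464 0.20503225 0.052     ]] [[ 5.72907000e-01  1.56808183e-01 -1.11022302e-16]] [[0.51558462 0.23374053 0.052     ]]
```

Plate yaw is about -17.5°, so the pinch point (scoop x -34, y 23.5) is near (0.593,-0.194). The basin is near (0.503,0.165). I'll approach above the pinch point with the tool turned +72.5°.

>>> step_arm:
  targets: "1 0.06 -0.13 0 0 0 0.4; 1 0.12 -0.26 0 0 0 0.6; 1 0.186 -0.388 0 0 0 0.8; 1 0.186 -0.388 0 0 0 1; 1 0.186 -0.388 0 0 0 1; 1 0.186 -0.388 0 0 0 1; 1 0.186 -0.388 0 0 0 1"

```text
clock: 0.68
eef_pos: [0.5936, -0.1979, 0.2293]
tool_rot: [0.383, 0.924, -0.0, -0.001]
ft_force: [-0.1, 1.3, -0.3]
grip_width: 0.0856
grasp_force: 0.0
```

>>> step_arm:
  targets: "1 0 0 -0.02 0 0 0.3; 1 0 0 -0.02 0 0 0.611; 1 0 0 -0.02 0 0 0.611; 1 0 0 -0.02 0 0 0.611; 1 0 0 -0.02 0 0 0.611; 1 0 0 -0.02 0 0 0.611; 1 0 0 -0.02 0 0 0.611"

```text
clock: 1.27
eef_pos: [0.5929, -0.1939, 0.221]
tool_rot: [0.153, 0.988, 0.0, -0.0]
ft_force: [1.0, 0.0, -0.0]
grip_width: 0.0852
grasp_force: 0.0
```

Run:
```python
from workcell import bot
import cv2,numpy as np
o=bot.get_obs();print(o["clock"],o["eef_pos"],o["tool_rot"],o["joint_pos"],o["ft_force"])
i=bot.camera_info("wrist");np.save("w1.npy",i,allow_pickle=True)
cv2.imwrite("pics/w1.png",bot.camera("wrist")[:,:,::-1])
```

```text
1.2667 [ 0.59288273 -0.19391459  0.22096493] [ 1.53253946e-01  9.88186787e-01  5.96497505e-05 -3.12860613e-04] [-3.16111763e-01  4.97809329e-01  3.53773642e-01  1.42739742e+00
  1.66533011e-05 -8.39118516e-03] [ 0.96312191  0.03354601 -0.04858028]
```

View pics/w1.png

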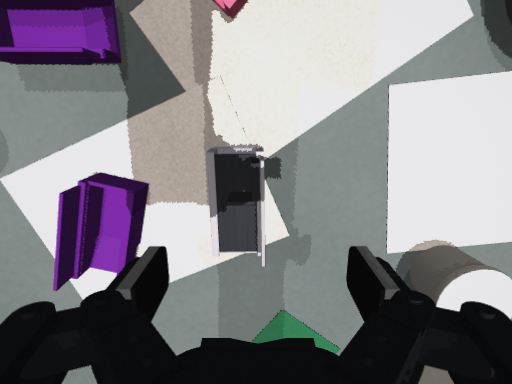

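The wrist view shows the scoop straight ahead. Its plate top edge runs from about (264,155) to (264,265), the left runner from (209,150) to (213,256), and the lid tab is at about (268,168).

Run:
```python
from h import *
i=np.load("w1.npy",allow_pickle=True).item()
im=cv2.imread("pics/w1.png");cv2.imwrite("pics/w1c.png",cv2.resize(im[130:280,190:300],(550,750)[::1],interpolation=cv2.INTER_CUBIC)[:600])
g=im.max(2)
for v in (150,170,185,200,215,230,245,255,262,268):print(v,g[v,254:276].tolist())
q=cast(i,[(264,157),(264,265)],.08);d=q[1]-q[0];print(q.round(4).tolist(),np.linalg.norm(d),np.degrees(np.arctan2(d[1],d[0])))
q=cast(i,[(208,149),(212,256)],.048);d=q[1]-q[0];print(q.round(4).tolist(),np.linalg.norm(d),np.degrees(np.arctan2(d[1],d[0])))
```

```text
150 [110, 108, 88, 83, 82, 82, 82, 82, 88, 149, 234, 234, 234, 234, 234, 234, 234, 234, 234, 234, 234, 234]
170 [31, 32, 31, 31, 35, 56, 90, 112, 113, 109, 72, 60, 60, 59, 60, 59, 59, 58, 59, 59, 60, 60]
185 [31, 32, 31, 31, 31, 43, 89, 110, 113, 117, 157, 234, 231, 197, 122, 122, 122, 122, 122, 122, 122, 122]
200 [33, 34, 34, 45, 46, 54, 89, 139, 113, 134, 212, 234, 234, 234, 234, 234, 234, 234, 234, 229, 146, 107]
215 [64, 33, 46, 97, 121, 118, 122, 195, 218, 222, 214, 234, 234, 234, 234, 234, 234, 234, 234, 234, 234, 234]
230 [66, 56, 41, 79, 118, 119, 123, 158, 221, 222, 222, 234, 234, 234, 234, 234, 234, 234, 234, 234, 234, 234]
245 [67, 65, 47, 63, 117, 119, 122, 151, 218, 219, 208, 117, 117, 118, 118, 118, 118, 117, 118, 118, 117, 118]
255 [119, 118, 121, 148, 206, 209, 202, 142, 217, 219, 207, 101, 120, 119, 120, 118, 118, 118, 118, 118, 117, 118]
262 [119, 119, 119, 119, 119, 119, 118, 129, 215, 219, 210, 104, 122, 120, 120, 119, 119, 119, 119, 119, 119, 118]
268 [121, 121, 123, 122, 122, 120, 119, 120, 119, 120, 122, 122, 124, 124, 124, 124, 123, 123, 122, 121, 119, 120]
[[0.5697, -0.1792, 0.08], [0.6779, -0.2131, 0.08]] 0.1133679733418743 -17.388569267997337
[[0.5492, -0.2329, 0.048], [0.666, -0.2714, 0.048]] 0.1228979297120429 -18.22540733709807
```

View pics/w1c.png

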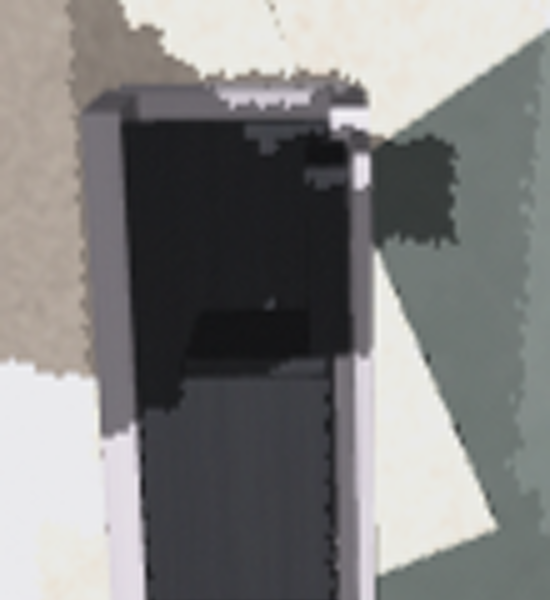

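The lid is confirmed shut, with its cross wall at scoop x of about -16. Plate middle is about (0.624,-0.198) and yaw -17.6°, so the pinch point is (0.590,-0.192).

>>> step_arm:
  targets: "0.2 -0.006 0.004 -0.08 0 0 0; 0.2 -0.006 0.004 -0.15 0 0 0; 0.2 -0.006 0.004 -0.22 0 0 0; 0.2 -0.006 0.004 -0.28 0 0 0; 0.2 -0.006 0.004 -0.31 0 0 0; 0.2 -0.006 0.004 -0.336 0 0 0; 0.2 -0.006 0.004 -0.336 0 0 0; 0.2 -0.006 0.004 -0.336 0 0 0"

```text
clock: 1.98
eef_pos: [0.5894, -0.1918, 0.0526]
tool_rot: [0.153, 0.988, 0.0, -0.001]
ft_force: [1.0, 0.7, 1.0]
grip_width: 0.0511
grasp_force: 0.0
```

>>> step_arm:
  targets: "-0.3 0 0 0 0 0 0; -0.5 0 0 0 0 0 0; -1 0 0 0 0 0 0; -1 0 0 0 0 0 0; -1 0 0 0 0 0 0; -1 0 0 0 0 0 0; -1 0 0 0 0 0 0; -1 0 0 0 0 0 0; -1 0 0 0 0 0 0; -1 0 0 0 0 0 0"

```text
clock: 2.82
eef_pos: [0.5911, -0.1923, 0.055]
tool_rot: [0.152, 0.988, -0.0, 0.001]
ft_force: [-1.0, 0.4, 5.8]
grip_width: 0.0113
grasp_force: 59.5
```

>>> step_arm:
  targets: "-1 0 0 0.01 0 0 0; -1 0 0 0.03 0 0 0; -1 0 0 0.06 0 0 0; -1 0 0 0.1 0 0 0; -1 0 0 0.1 0 0 0; -1 0 0 0.1 0 0 0"

```text
clock: 3.32
eef_pos: [0.5909, -0.1923, 0.1044]
tool_rot: [0.152, 0.988, -0.0, 0.001]
ft_force: [-0.7, 0.2, -3.5]
grip_width: 0.0113
grasp_force: 58.7
```

Run:
```python
from workcell import bot
import cv2,numpy as np
o=bot.get_obs();print(o["clock"],o["eef_pos"],o["tool_rot"],o["ft_force"],o["ft_torque"],o["grip_width"])
w=bot.camera("wrist")[:,:,::-1];s=bot.camera("side")[180:300,270:400,::-1]
c=np.zeros((384,800,3),np.uint8);c[:,:384]=w[:,64:448];c[:,384:]=cv2.resize(s,(416,384),interpolation=cv2.INTER_CUBIC)
cv2.imwrite("pics/lift.png",c)
```

```text
3.3167 [ 0.59085035 -0.19225531  0.10440052] [ 1.52190181e-01  9.88350369e-01 -1.64428137e-04  1.29249896e-03] [-0.74701755  0.16643108 -3.51498172] [ 0.08330145  0.05731481 -0.04513569] 0.011261865696449923
```

View pics/lift.png

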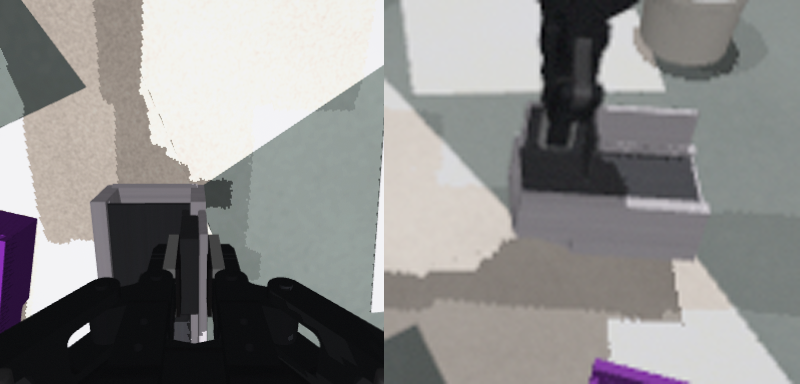

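The scoop is lifted level with the lid pinched, and the wrist carries about 3.4 N, which matches its weight. Next I carry it to the basin's near side, turning to yaw -70°.

>>> step_arm:
  targets: "-1 0 0 0.05 0 0 0; -1 0 0.05 0.11 0 0 -0.05; -1 0 0.11 0.17 0 0 -0.2; -1 0 0.17 0.2 0 0 -0.35; -1 -0.01 0.23 0.2 0 0 -0.5; -1 -0.02 0.29 0.2 0 0 -0.65; -1 -0.03 0.34 0.2 0 0 -0.8; -1 -0.04 0.38 0.2 0 0 -0.9; -1 -0.04 0.4 0.2 0 0 -1; -1 -0.04 0.4 0.2 0 0 -1"

```text
clock: 4.25
eef_pos: [0.5688, 0.0106, 0.2017]
tool_rot: [0.518, 0.856, -0.0, -0.002]
ft_force: [0.0, 0.1, -2.8]
grip_width: 0.0111
grasp_force: 59.2
```

>>> step_arm:
  targets: "-1 0 0.02 0 0 0 -0.08; -1 0 0.02 0 0 0 -0.165; -1 0 0.02 0 0 0 -0.165; -1 0 0.02 0 0 0 -0.165; -1 0 0.02 0 0 0 -0.165; -1 0 0.02 0 0 0 -0.165"

```text
clock: 4.75
eef_pos: [0.5699, 0.0173, 0.2029]
tool_rot: [0.573, 0.82, -0.0, -0.0]
ft_force: [0.1, 0.2, -2.8]
grip_width: 0.0114
grasp_force: 59.2
```

Run:
```python
from workcell import bot
import cv2,numpy as np
from scipy.spatial.transform import Rotation as R
o=bot.get_obs();print(o["clock"],o["eef_pos"],o["ft_force"],o["grip_width"],R.from_quat(o["tool_rot"]).as_matrix().round(3).tolist())
i=bot.camera_info("wrist");np.save("w2.npy",i,allow_pickle=True)
cv2.imwrite("pics/w2.png",bot.camera("wrist")[:,:,::-1])
```

```text
4.75 [0.56992587 0.01726315 0.20290953] [ 0.05688365  0.24502829 -2.8132857 ] 0.01143009962130521 [[-0.344, 0.939, -0.001], [0.939, 0.344, -0.0], [0.0, -0.001, -1.0]]
```

View pics/w2.png

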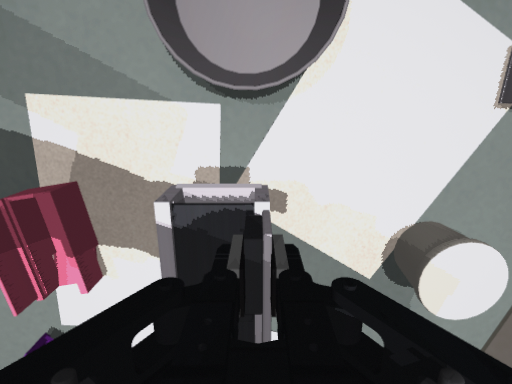

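The wrist view shows the basin's lower rim from (147,2) through (248,88) to (348,5), with the lid still shut. I fit the rim circle from those points.

Run:
```python
from h import *
from scipy.optimize import least_squares
i=np.load("w2.npy",allow_pickle=True).item()
im=cv2.imread("pics/w2.png");e=cv2.Canny(im,60,120)
# outermost dark->rim edge searched from centre of basin outwards: bright rim top pixels
g=im.max(2).astype(int)
for u in (180,215,248,280,315):print(u,[(v,g[v,u]) for v in range(40,100,2)])
q=cast(i,[(147,2),(248,87),(348,5)],.052)
r=least_squares(lambda c:np.hypot(*(q[:,:2]-c).T)-.09,[.5,.165]);print(q.round(4).tolist(),r.x,r.fun)
```

```text
180 [(40, np.int64(65)), (42, np.int64(65)), (44, np.int64(66)), (46, np.int64(65)), (48, np.int64(66)), (50, np.int64(68)), (52, np.int64(69)), (54, np.int64(69)), (56, np.int64(66)), (58, np.int64(112)), (60, np.int64(140)), (62, np.int64(111)), (64, np.int64(76)), (66, np.int64(76)), (68, np.int64(120)), (70, np.int64(126)), (72, np.int64(131)), (74, np.int64(131)), (76, np.int64(133)), (78, np.int64(133)), (80, np.int64(133)), (82, np.int64(133)), (84, np.int64(135)), (86, np.int64(136)), (88, np.int64(136)), (90, np.int64(136)), (92, np.int64(135)), (94, np.int64(134)), (96, np.int64(135)), (98, np.int64(136))]
215 [(40, np.int64(147)), (42, np.int64(146)), (44, np.int64(147)), (46, np.int64(147)), (48, np.int64(147)), (50, np.int64(147)), (52, np.int64(147)), (54, np.int64(146)), (56, np.int64(147)), (58, np.int64(147)), (60, np.int64(147)), (62, np.int64(149)), (64, np.int64(100)), (66, np.int64(70)), (68, np.int64(70)), (70, np.int64(71)), (72, np.int64(71)), (74, np.int64(71)), (76, np.int64(72)), (78, np.int64(72)), (80, np.int64(95)), (82, np.int64(142)), (84, np.int64(102
[... 1459 characters left out ...]
, (46, np.int64(66)), (48, np.int64(66)), (50, np.int64(65)), (52, np.int64(66)), (54, np.int64(65)), (56, np.int64(103)), (58, np.int64(143)), (60, np.int64(129)), (62, np.int64(204)), (64, np.int64(229)), (66, np.int64(229)), (68, np.int64(229)), (70, np.int64(229)), (72, np.int64(229)), (74, np.int64(229)), (76, np.int64(230)), (78, np.int64(229)), (80, np.int64(230)), (82, np.int64(230)), (84, np.int64(233)), (86, np.int64(232)), (88, np.int64(233)), (90, np.int64(232)), (92, np.int64(232)), (94, np.int64(232)), (96, np.int64(232)), (98, np.int64(233))]
[[0.4283, 0.1327, 0.052], [0.5311, 0.0982, 0.052], [0.589, 0.1888, 0.052]] [0.50064322 0.18374662] [-0.00147184  0.00081002 -0.00147713]
```

Basin centre comes out near (0.501,0.183). I stand the scoop with its lip about 20 mm from the rim, TCP target (0.570,0.061,0.055).

>>> step_arm:
  targets: "-1 0 0.05 -0.05 0 0 0; -1 0 0.088 -0.12 0 0 0; -1 0 0.088 -0.19 0 0 0; -1 0 0.088 -0.24 0 0 0; -1 0 0.088 -0.27 0 0 0; -1 0 0.088 -0.285 0 0 0; -1 0 0.088 -0.29 0 0 0; -1 0 0.088 -0.293 0 0 0; -1 0 0.088 -0.296 0 0 0; -1 0 0.088 -0.296 0 0 0"

```text
clock: 5.63
eef_pos: [0.5712, 0.062, 0.0566]
tool_rot: [0.573, 0.819, 0.001, 0.001]
ft_force: [1.0, -0.4, -2.4]
grip_width: 0.0116
grasp_force: 59.1
```

>>> step_arm:
  targets: "-1 0 0 -0.002 0 0 0; -1 0 0 -0.004 0 0 0; -1 0 0 -0.004 0 0 0; -1 0 0 -0.004 0 0 0"

```text
clock: 5.97
eef_pos: [0.5713, 0.0622, 0.055]
tool_rot: [0.573, 0.82, 0.001, 0.001]
ft_force: [0.3, 1.4, 5.3]
grip_width: 0.0114
grasp_force: 60.8
```

Standing on the bench. Now I open to about 30 mm and push the cross wall along +e.

>>> step_arm:
  targets: "-0.3 0 0 0.004 0 0 0; -0.3 0 0 0.004 0 0 0; -0.3 0 0 0.004 0 0 0; -0.3 0 0 0.004 0 0 0; -0.3 0 0 0.004 0 0 0; -0.3 0 0 0.004 0 0 0"

```text
clock: 6.47
eef_pos: [0.5698, 0.0619, 0.055]
tool_rot: [0.573, 0.819, -0.0, -0.0]
ft_force: [-0.3, 1.5, -0.4]
grip_width: 0.0302
grasp_force: 0.0
```

>>> step_arm:
  targets: "-0.3 0.004 -0.01 0 0 0 0; -0.3 0.007 -0.02 0 0 0 0; -0.3 0.011 -0.03 0 0 0 0; -0.3 0.015 -0.04 0 0 0 0; -0.3 0.018 -0.05 0 0 0 0; -0.3 0.022 -0.06 0 0 0 0; -0.3 0.026 -0.07 0 0 0 0; -0.3 0.03 -0.082 0 0 0 0; -0.3 0.034 -0.094 0 0 0 0; -0.3 0.038 -0.103 0 0 0 0"

```text
clock: 7.3
eef_pos: [0.5892, 0.0096, 0.0553]
tool_rot: [0.573, 0.819, -0.0, 0.0]
ft_force: [-0.3, 0.6, -0.2]
grip_width: 0.0296
grasp_force: 0.1
```

Run:
```python
from workcell import bot
import cv2,numpy as np
o=bot.get_obs();print(o["clock"],o["eef_pos"],o["ft_force"],o["grip_width"])
i=bot.camera_info("wrist");np.save("w3.npy",i,allow_pickle=True)
w=bot.camera("wrist")[:,:,::-1];s=bot.camera("side")[100:230,200:340,::-1]
c=np.zeros((384,800,3),np.uint8);c[:,:384]=w[:,64:448];c[:,384:]=cv2.resize(s,(416,384),interpolation=cv2.INTER_CUBIC)
cv2.imwrite("pics/push.png",c)
```

```text
7.3 [0.58924411 0.00964962 0.0553344 ] [-0.32349046  0.57166047 -0.19330238] 0.029638576284516806
```

View pics/push.png

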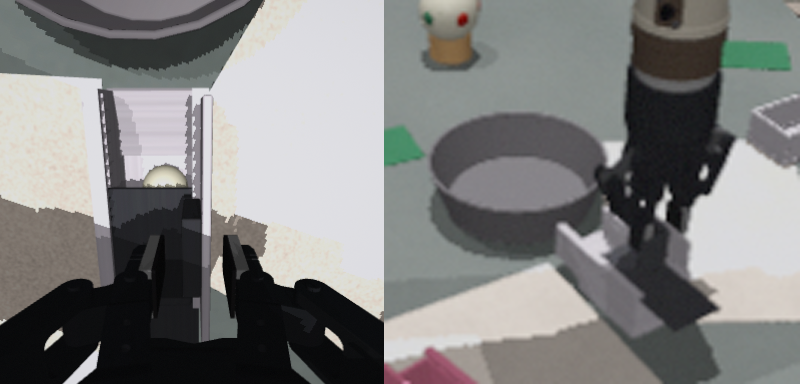

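The lid is slid back and the bauble can be seen under its front edge. I measure plate end (272,96) and tab end (254,198) at z = 0.08.

Run:
```python
from h import *
i=np.load("w3.npy",allow_pickle=True).item()
q=cast(i,[(272,96),(255,198)],.08)[:,:2];e=np.array([.344,-.939]);n=np.array([.939,.344])
B=np.array([.501,.183])
print(q.round(4),"tab mid scoop x",((q[1]-q[0])@e*1e3-56+19),"plate end from B along e,n",(q[0]-B)@e,(q[0]-B)@n)
```

```text
[[0.568  0.0833]
 [0.5754 0.0442]] tab mid scoop x 2.302705478118618 plate end from B along e,n 0.11666616613089427 0.028609088306924317
```

>>> step_arm:
  targets: "-0.3 -0.001 0.004 0 0 0 0; -0.5 -0.001 0.004 0 0 0 0; -0.7 -0.001 0.004 0 0 0 0; -1 -0.001 0.004 0 0 0 0; -1 -0.001 0.004 0 0 0 0; -1 -0.001 0.004 0 0 0 0; -1 -0.001 0.004 0 0 0 0; -1 -0.001 0.004 0 0 0 0; -1 -0.001 0.004 0 0 0 0"

```text
clock: 8.15
eef_pos: [0.5887, 0.0129, 0.0555]
tool_rot: [0.573, 0.82, 0.0, 0.0]
ft_force: [0.4, 2.8, 1.0]
grip_width: 0.0115
grasp_force: 59.9
```

Re-gripped with the lid open. Now I lift, go over the rim, and tip about -n.

>>> step_arm:
  targets: "-1 0 0 0.05 0 0 0; -1 0 0 0.12 0 0 0; -1 0 0 0.18 0 0 0; -1 -0.014 0.038 0.18 -0.05 -0.018 0; -1 -0.028 0.076 0.18 -0.15 -0.055 0; -1 -0.042 0.113 0.18 -0.25 -0.092 0; -1 -0.056 0.15 0.18 -0.35 -0.128 0; -1 -0.069 0.188 0.18 -0.417 -0.153 0; -1 -0.069 0.188 0.18 -0.417 -0.153 0; -1 -0.069 0.188 0.18 -0.417 -0.153 0"

```text
clock: 8.98
eef_pos: [0.5526, 0.1082, 0.144]
tool_rot: [0.563, 0.808, -0.1, 0.142]
ft_force: [-0.6, -0.2, -2.3]
grip_width: 0.0114
grasp_force: 59.5
```

>>> step_arm:
  targets: "-1 -0.002 0.005 0 -0.06 -0.022 0; -1 -0.003 0.01 0 -0.12 -0.044 0; -1 -0.005 0.014 0 -0.18 -0.066 0; -1 -0.007 0.018 0 -0.24 -0.088 0; -1 -0.009 0.023 0 -0.3 -0.11 0; -1 -0.01 0.027 0 -0.36 -0.132 0; -1 -0.012 0.032 0 -0.42 -0.154 0; -1 -0.014 0.037 0 -0.48 -0.176 0; -1 -0.015 0.041 0 -0.522 -0.191 0; -1 -0.015 0.041 0 -0.522 -0.191 0"

```text
clock: 9.82
eef_pos: [0.546, 0.1266, 0.1434]
tool_rot: [0.529, 0.757, -0.221, 0.313]
ft_force: [-0.4, -0.0, -3.0]
grip_width: 0.0112
grasp_force: 59.6
```

>>> step_arm:
  targets: "-1 0 0 0 0 0 0; -1 0 0 0 0 0 0; -1 0 0 0 0 0 0; -1 0 0 0 0 0 0; -1 0 0 0 0 0 0; -1 0 0 0 0 0 0; -1 0 0 0 0 0 0; -1 0 0 0 0 0 0"

```text
clock: 10.48
eef_pos: [0.5465, 0.127, 0.1454]
tool_rot: [0.53, 0.757, -0.219, 0.314]
ft_force: [-0.1, -0.5, -1.9]
grip_width: 0.0117
grasp_force: 59.6
```

Run:
```python
from workcell import bot
import cv2,numpy as np
o=bot.get_obs();print(o["clock"],o["eef_pos"],o["ft_force"],o["grip_width"])
w=bot.camera("scene")[110:230,250:390,::-1];s=bot.camera("side")[90:220,190:320,::-1]
f=lambda x:cv2.resize(x,(400,370),interpolation=cv2.INTER_CUBIC)
cv2.imwrite("pics/tip.png",np.hstack([f(w),f(s)]))
```

```text
10.4833 [0.54652571 0.12699799 0.14542441] [-0.1188036  -0.53561131 -1.92556855] 0.011673617144998179
```

View pics/tip.png

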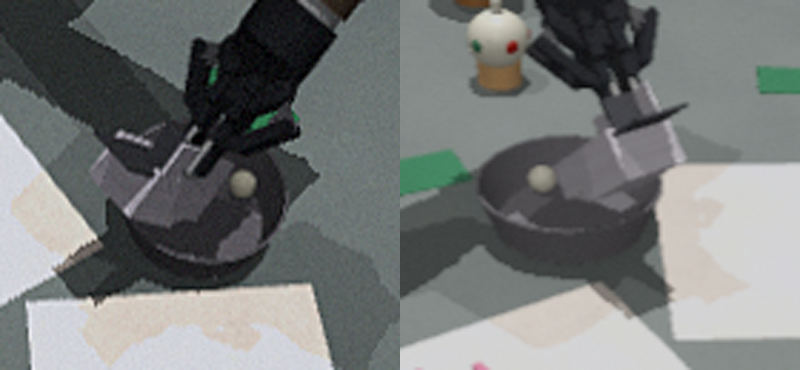

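The bauble lies in the basin: (242,183) in the left crop and (541,179) in the right. Next I reverse back upright beside the basin.

>>> step_arm:
  targets: "-1 0 0 0.02 0.13 0.048 0; -1 0.01 -0.027 0.03 0.26 0.095 0; -1 0.022 -0.06 0.03 0.39 0.143 0; -1 0.035 -0.095 0.03 0.52 0.19 0; -1 0.048 -0.131 0.03 0.65 0.238 0; -1 0.06 -0.164 0.03 0.78 0.286 0; -1 0.073 -0.199 0.03 0.9 0.33 0; -1 0.084 -0.229 0.03 0.939 0.344 0; -1 0.084 -0.229 0.03 0.939 0.344 0; -1 0.084 -0.229 0.03 0.939 0.344 0"

```text
clock: 11.42
eef_pos: [0.5885, 0.0103, 0.1599]
tool_rot: [0.574, 0.819, -0.001, -0.0]
ft_force: [-0.4, -0.2, -2.1]
grip_width: 0.0112
grasp_force: 59.5
```

>>> step_arm:
  targets: "-1 0 0.006 -0.06 0 0 0; -1 -0.002 0.012 -0.12 0 0 0; -1 -0.004 0.014 -0.16 0 0 0; -1 -0.004 0.014 -0.185 0 0 0; -1 -0.004 0.014 -0.195 0 0 0; -1 -0.004 0.014 -0.2 0 0 0; -1 -0.004 0.014 -0.204 0 0 0; -1 -0.004 0.014 -0.207 0 0 0; -1 -0.004 0.014 -0.207 0 0 0; -1 -0.004 0.014 -0.207 0 0 0"

```text
clock: 12.25
eef_pos: [0.5872, 0.0196, 0.0578]
tool_rot: [0.573, 0.82, 0.001, 0.001]
ft_force: [0.5, 0.3, -2.6]
grip_width: 0.011
grasp_force: 59.5
```

>>> step_arm:
  targets: "-1 0 0 -0.002 0 0 0; -1 0 0 -0.004 0 0 0; -1 0 0 -0.006 0 0 0; -1 0 0 -0.006 0 0 0; -1 0 0 -0.006 0 0 0"

```text
clock: 12.67
eef_pos: [0.5874, 0.0194, 0.0554]
tool_rot: [0.573, 0.819, 0.001, 0.001]
ft_force: [-1.3, -0.2, 5.4]
grip_width: 0.0113
grasp_force: 61.3
```

>>> step_arm:
  targets: "-0.3 0 0 0.002 0 0 0; -0.3 0 0 0.004 0 0 0; -0.3 0 0 0.004 0 0 0; -0.3 0 0 0.004 0 0 0; -0.3 -0.001 0.004 0.004 0 0 0; -0.3 -0.001 0.004 0.02 0 0 0; -0.3 -0.001 0.004 0.06 0 0 0; -0.3 -0.001 0.004 0.12 0 0 0; -0.3 -0.001 0.004 0.2 0 0 0; -0.3 -0.001 0.004 0.28 0 0 0"

```text
clock: 13.5
eef_pos: [0.5849, 0.0216, 0.1948]
tool_rot: [0.573, 0.82, -0.001, -0.001]
ft_force: [1.8, -0.1, 1.5]
grip_width: 0.03
grasp_force: 0.0
```

>>> step_arm:
  targets: "-0.3 0 -0.08 0.1 0 0 0; -0.3 0 -0.16 0.1 0 0 0; -0.3 0 -0.24 0.1 0 0 0; -0.3 0 -0.3 0.1 0 0 0; -0.3 0 -0.3 0.1 0 0 0; -0.3 0 -0.3 0.1 0 0 0; -0.3 0 -0.3 0.1 0 0 0"

```text
clock: 14.08
eef_pos: [0.5857, -0.1285, 0.2439]
tool_rot: [0.573, 0.819, 0.0, -0.0]
ft_force: [-0.6, 0.2, -0.2]
grip_width: 0.03
grasp_force: 0.0
```

Run:
```python
from workcell import bot
import cv2,numpy as np
o=bot.get_obs();print(o["clock"],o["eef_pos"],o["ft_force"],o["grip_width"])
w=bot.camera("scene")[130:250,220:360,::-1];s=bot.camera("side")[110:240,190:330,::-1]
f=lambda x:cv2.resize(x,(400,370),interpolation=cv2.INTER_CUBIC)
cv2.imwrite("pics/end.png",np.hstack([f(w),f(s)]))
```

```text
14.0833 [ 0.58572363 -0.12852722  0.24387286] [-0.60253281  0.20247197 -0.15102299] 0.02999563397227698
```

View pics/end.png

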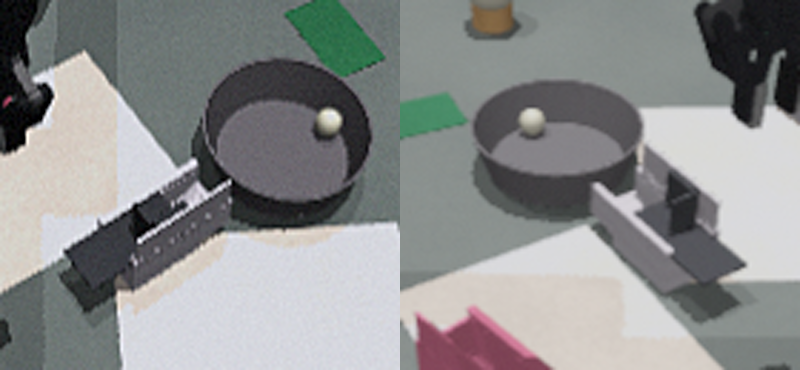

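The bauble is in the basin at (328,122) in the left crop. The scoop stands upright beside it with the lid still in its runners, and the robot is clear of everything.

```bash
python3 -c "
from workcell import bot
print(bot.job_done())"
```

```text
the job is handed in; nothing more can be done
None
```

I handed the job in at about 14 s: the bauble is in the basin, and the scoop stands upright on the bench close beside it with its lid slid back and still in its runners; the hand-in gave no verdict.

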